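Close up a control unit: terminal guard down, then cover shut

TASK

Close up the control unit on the bench: with a fingertip fold the upright yellow terminal guard down flat over the terminals first, and only then push the hinged grey steel cover over and press it fully shut. Only push, grip nothing; ease the cover down rather than letting it slam, and leave the loose things around the unit where they are.

Things in the scene. Friction and masses are not known exactly. Their poses are not given: they have to be found in the camera images.
- unit: Control unit: grey steel box on its back, fixed to the bench, open on top, 240 mm along its x, 220 along y, walls 80 high, 3 thick; back plate sticks out 22 mm at both x ends, an 18 mm connector on the -x wall. Green board inside, terminals along -y, nothing in it above 63 mm. Origin on the bench under its middle, z up, x along both hinge lines; guard hinged at the -y side, cover at the +y side.
- guard (a joint): Angle (rad) of the yellow terminal guard, a sheet 190 mm along the hinge x 80 mm, 4.5 mm thick: 0 = flat on its rests, upper face 58.5 mm above the bench; 1.57 = upright; starts at 1.4 to 1.8, outward stop 1.90. Opens by turning about the unit's +x. Its stiff hinge keeps it wherever it is left; about 1 N at the free edge moves it. Upright, it blocks the cover.
- guard_hinge (a point): Middle of the guard's hinge line, which runs along the unit's x at y = -94 mm, 56 mm above the bench, 13 mm inside the -y wall (that wall's top is 24 mm higher than the hinge).
- guard_edge (a point): Middle of the guard's free edge, on its outer (upper when down) face, 80 mm from the hinge line; when the guard is down it lies at y = -14 mm in the unit's frame.
- cover (a joint): Angle (rad) of the grey steel cover, 248 mm along the hinge x 228 mm, 3 mm thick, 14 mm folded lips, buff sheet inside: 0 = fully shut, outer face 84 mm above the bench; 1.57 = upright; starts at 1.75 to 2.1, leaning outward (stop 2.20). Opens by turning about the unit's -x. Friction hinges keep it wherever it is left, so it must be pushed all the way, with 2 to 9 N near the free edge.
- cover_hinge (a point): Middle of the cover's hinge line, which runs along the unit's x at y = +114 mm, 80 mm above the bench, just outside the +y wall.
- cover_edge (a point): Middle of the cover's free edge, on its outer face (upper when shut, facing away from the box when open), 228 mm from the hinge line; when shut it lies at y = -114 mm in the unit's frame. When the cover is upright it is 308 mm above the bench.
- screw_box: Loose open cardboard box of screws, 90 x 70 x 36 mm, beside the guard side of the unit; origin under its middle. Leave it alone.
- driver: Loose black electric screwdriver lying on the bench, 220 mm long, 39 mm high, beyond the screw box on the guard side of the unit; origin on the bench under its middle, long axis its y. Leave it alone.
- carton: Loose small yellow carton 75 x 52 x 44 mm on the +x side of the unit; origin under its middle. Leave it alone.
- spool: Loose spool of green wire, 68 mm across and 42 mm high, on the +x side of the unit; origin under its middle. Leave it alone.
- terminal_plug: Loose green terminal plug 56 x 18 x 22 mm on the cover side of the unit; origin under its middle. Leave it alone.
- screwdriver: Loose hand screwdriver with red handle, 190 mm long, lying on the cover side of the unit, long axis x, handle to -x. Leave it alone.
- cleaner_can: Loose blue and white spray can, 52 mm across and 130 mm high, standing on the guard side of the unit; origin under its middle. Leave it alone.

How it is judged (in metres and radians):
On the way, in this order (a step that is already met when the one before it is completed fails the run):
1. the guard is folded down flat while the cover still stands open (value of joint guard below 0.08 rad and value of joint cover above 1.2 rad), for 0.2 s.
2. the cover is swung fully shut over it (value of joint guard below 0.08 rad and value of joint cover below 0.05 rad), for 0.2 s.
At the end, for the whole second after the job is handed in: The guard lies flat (joint below 0.08 rad, about 6 mm at its edge) and the cover is fully shut over it (joint below 0.05 rad, about 11 mm at its edge) and at rest (all of step 2 and velocity of joint cover between -0.05 and 0.05 rad/s); the robot touches nothing.
It fails at once if the cover is brought down while the guard still stands up (value of joint cover below 0.9 rad and value of joint guard above 0.3 rad).
It fails at once if the cover slams: it comes home faster than 2 rad/s (value of joint cover below 0.15 rad and velocity of joint cover below -2 rad/s).
It fails at once if the guard is gripped: fingers press on its outside and its inside at once (contact force between the fingers and guard_c0 above 1 N and contact force between the fingers and guard_c1 above 1 N).
It fails at once if the cover is gripped: fingers press on its outside and its inside at once (contact force between the fingers and cover_c0 above 1 N and contact force between the fingers and cover_c4 above 1 N).
It fails at once if a loose thing is moved by more than 25 mm, lifted or knocked over (distance of any of screw_box, driver, carton, spool, terminal_plug, screwdriver, cleaner_can from where it was at the start of the episode above 0.025 m or angle between cleaner_can's own z axis and vertical above 0.4 rad).
It also fails if it takes over 58 s, if anything falls off the work surface, if the arm or the gripper's body presses on something with over 40 N, if the wrist force passes 120 N, or if a joint passes its speed limit or range.

ROBOT

A 6-joint arm with a two-finger parallel gripper is mounted at the origin on the work surface. World frame = base frame: x ahead of the robot, y to its left, z up, the work surface at z = 0. Lengths are in m, angles in degrees, forces in N, time in s.
With the tool pointing down it reaches from about 0.25 to 0.85 m from the base axis. Payload 12.5 kg.
Tool frame: the origin (TCP) lies midway between the tips of the shut fingers; the grasp point (between the pads) lies 19 mm behind it; x points along the fingers, y is the direction in which the jaws open and shut, and the axes are right-handed (so a half turn about x gives the same grasp; the last joint's range is limited). The gripper opens to 93 mm and grips with 3 to 60 N. Pads are 15 mm wide; open, the fingers measure 128 mm over their backs; the gripper's body (75 mm by 188 mm) begins 65 mm behind the grasp point.
Start: joints at [64.767, 20.094, 94.641, -0, 65.266, -4.847], TCP at [0.192, 0.516, 0.219] pointing down, gripper open.
Joint ranges: [-157.81, 157.81], [-45, 120.19], [0.68, 151.7], [-89.99, 269.99], [4.06, 180], [-164.3, 164.3]. Speed limits (degrees/s): [127.2, 127.2, 159.86, 180, 180, 180].

INTERFACE

Orientations are given as a 3x3 rotation matrix whose columns are the frame's x, y, z axes.
In Python, from rig import manip gives the robot as it stands. The module is installed in compiled form; this text tells all that it offers.
- The arm moves only by the tool jog_arm, never from a script. Its argument "moves" is a list of rows, each a list of 2 entries, a list of its own where there are three numbers: the shift along the tool's x, y, z in m, then the turn, a rotation vector about the tool's x, y, z in degrees. In form: [[[tx, ty, tz], [ax, ay, az]], ...]. A call has 1 to 10 rows; each row is the pose to reach, as a shift and turn from the pose measured when the call began, along the tool's axes at that moment; what a row does not reach only later rows make up. A row lasts 1/12 s, in which the tool goes at most 41.7 mm and 7.16 degrees, less where a joint would pass 70% of its speed; a pose out of reach is approached as far as the arm can. A call with a gripper value outside its range is refused whole. "gripper" is the opening, from 0 (shut) to 1 (fully open), set as the call begins (left out, the last holds). The fingers move at their own pace and stop on an object; the grip force is fixed at half the most. Time passes only in rows, so rows that repeat a pose let the fingers close. It gives the time, the measured TCP pose, the force and the opening at its end, in the units of the state.
- manip.get_obs(): the state, without advancing time (a new reading comes with each control period).
- manip.capture(name): name is "scene" or "top"; returns (picture, depth): 480x640x3 uint8, red, green, blue; 480x640 float32, m along the optical axis (not along the pixel's ray), 0 where there is no reading.
- manip.camera_info(name): a dict with "fx", "fy", "cx", "cy" (pixels), "view" (4x4, takes a point from world to camera coordinates). Camera axes: x right, y down, z forward; pixel columns grow to the right and rows downward; lengths in m; the calibration is good to about 2 mm. A picture is of the moment at which its call begins. camera_info takes no time and is no camera call.
- manip.finish_job(): hands the job in, once; it reports no verdict.
The state is a dict: "clock": time; "q": joint angles; "joint_vel": joint speeds; "joint_efforts": joint torques, N m; "tcp_pos": TCP position; "ee_rot": TCP orientation; "force": force on the tool from outside, world axes, zero at the start; "wrist_torque": the same for the moment, N m; "grip_width": finger opening in m.
Only numpy, scipy, OpenCV 4.12 (cv2) and the standard library are available. Lean on these libraries where they do the work, as an engineer would, in place of code of your own. Each camera call takes 0.05 s, during which the arm holds its last target.

## Working session

There is one attempt and no reset: what is moved stays moved. The work goes in short steps, Python scripts to look and compute and a tool call to move; the robot and the scene stay as the last step left them, time stands still between calls to the robot, and variables do not carry over. Pictures are saved under pics/ and viewed, and the job is handed in when it is done.

Besides the shell and the picture viewer there is one more tool, called after ">>>" as name(argument=value, ...), one argument or row to a line, values as JSON. jog_arm: Moves the arm, as the interface text tells. Its arguments: {"type":"object","properties":{"moves":{"type":"array","items":{"type":"array"}},"gripper":{"type":"number"}},"required":["moves"]}

```bash
mkdir -p pics; python3 - <<'E'
from rig import manip
import cv2,numpy as np,pickle
o=manip.get_obs();print(o)
d={}
for n in("scene","top"):
    p,z=manip.capture(n);i=manip.camera_info(n);d[n]=(p,z,i);cv2.imwrite(f"pics/{n}0.png",p[:,:,::-1]);print(n,i)
pickle.dump(d,open("d0.pkl","wb"))
E
```

```text
{'clock': 0.0, 'q': array([ 6.47656912e+01,  2.01255966e+01,  9.46769062e+01, -4.86704668e-04,
        6.52647027e+01, -4.84843318e+00]), 'joint_vel': array([-0.02026985,  0.00118232, -0.10599583, -0.07610213, -0.05891429,
        0.06475106]), 'joint_efforts': array([ 6.81428482e-04, -4.97334945e+01, -2.85249603e+01,  6.99460460e-02,
        2.58051523e-02, -1.10473190e-04]), 'tcp_pos': array([0.1914302 , 0.51524609, 0.21808968]), 'ee_rot': array([[-4.93077288e-04,  3.48337357e-01,  9.37369107e-01],
       [-1.06431321e-03,  9.37368507e-01, -3.48337694e-01],
       [-9.99999312e-01, -1.16941172e-03, -9.14550718e-05]]), 'force': array([-0.80856087, -0.70892814,  0.86210436]), 'wrist_torque': array([-0.0489649 ,  0.00831047,  0.04137051]), 'grip_width': 0.09300621984844394}
scene {'fx': 525.1270732921517, 'fy': 525.1270732921517, 'cx': 316.433835279857, 'cy': 244.5791091064469, 'view': array([[-0.41316768,  0.91050918, -0.01629398,  0.27861421],
       [ 0.50422474,  0.21383257, -0.83667977, -0.23623715],
       [-0.75832043, -0.35390487, -0.54744996,  1.41012105],
       [ 0.        ,  0.        ,  0.        ,  1.        ]])}
top {'fx': 588.9214647966498, 'fy': 588.9214647966498, 'cx': 318.82783389892313, 'cy': 238.87032799436807, 'view': array([[ 0.05471551, -0.9984935 ,  0.00411666, -0.05696697],
       [-0.97674511, -0.05437879, -0.20739319,  0.59989088],
       [ 0.20730461,  0.0073267 , -0.97824901,  1.22952711],
       [ 0.        ,  0.        ,  0.        ,  1.        ]])}
```

View pics/scene0.png

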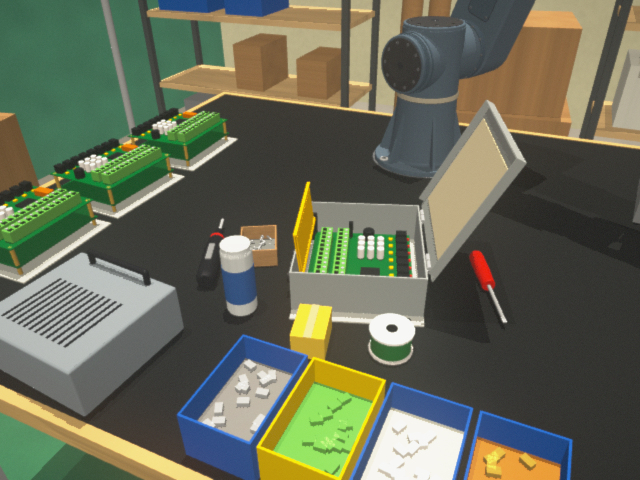

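View pics/top0.png

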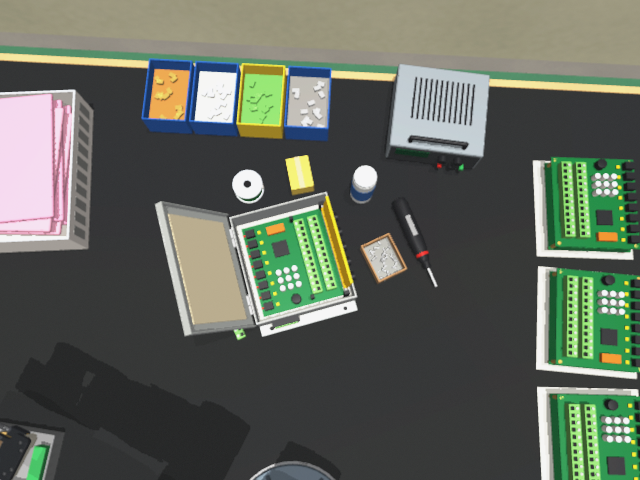

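The scene view shows the open unit near (360,265), with the yellow guard upright on its left edge and the cover leaning outward on its right. The top view shows the unit centred near (295,262), turned about 15°, with the loose things around it. Next I'll zoom in to pick the corners.

```bash
cat > h.py <<'E'
import numpy as np,pickle,cv2
def ray(i,u,v):
    V=i["view"];R=V[:3,:3];c=-R.T@V[:3,3]
    d=R.T@np.array([(u-i["cx"])/i["fx"],(v-i["cy"])/i["fy"],1.]);return c,d
def atz(i,u,v,z):
    c,d=ray(i,u,v);return c+d*(z-c[2])/d[2]
def cloud(p,z,i):
    v,u=np.nonzero(z>0);d=z[v,u];P=np.c_[(u-i["cx"])/i["fx"]*d,(v-i["cy"])/i["fy"]*d,d]
    V=i["view"];return (P-V[:3,3])@V[:3,:3],p[v,u],u,v
def proj(i,P):
    P=np.atleast_2d(P);c=P@i["view"][:3,:3].T+i["view"][:3,3]
    return np.c_[c[:,0]/c[:,2]*i["fx"]+i["cx"],c[:,1]/c[:,2]*i["fy"]+i["cy"]]
E
python3 - <<'E'
from h import *
d=pickle.load(open("d0.pkl","rb"))
p=d["top"][0][180:350,145:375]
cv2.imwrite("pics/t_crop.png",cv2.resize(p[:,:,::-1],None,fx=3.4,fy=3.4,interpolation=cv2.INTER_CUBIC))
E
```

```text
(no output)
```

View pics/t_crop.png

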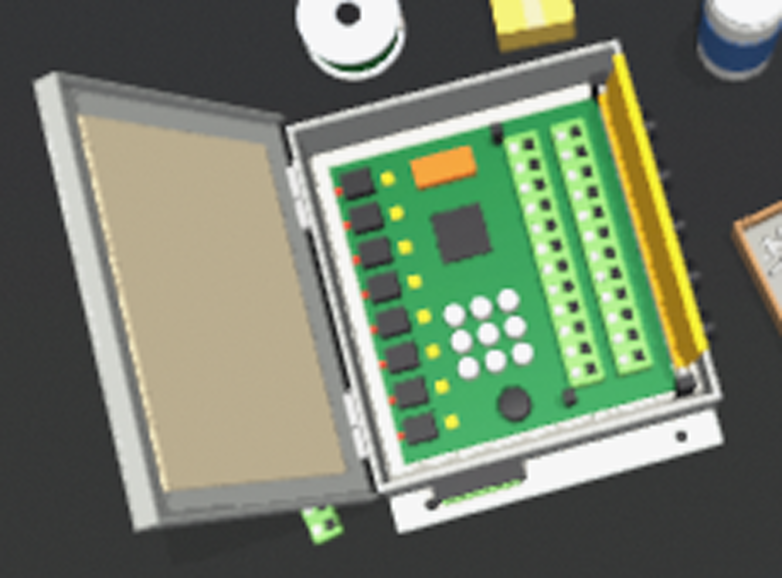

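```bash
python3 - <<'E'
from h import *
from scipy.spatial.transform import Rotation
from scipy.optimize import least_squares
d=pickle.load(open("d0.pkl","rb"));i=d["top"][2]
C=np.array([(289,127),(617,42),(720,398),(385,490)])/3.4+[145,180]
P=np.array([atz(i,u,v,.08) for u,v in C])
M=np.array([(.12,.11),(.12,-.11),(-.12,-.11),(-.12,.11)])
f=lambda s:((M@np.array([[np.cos(s[2]),np.sin(s[2])],[-np.sin(s[2]),np.cos(s[2])]])+s[:2])-P[:,:2]).ravel()
r=least_squares(f,[.5,0.1,0]);s=r.x;print(s,np.degrees(s[2]),r.fun*1000)
R=np.array([[np.cos(s[2]),-np.sin(s[2]),0],[np.sin(s[2]),np.cos(s[2]),0],[0,0,1]]);t=np.array([s[0],s[1],0])
np.savez("unit.npz",R=R,t=t)
for n in("scene","top"):
    X,c,u,v=cloud(*d[n]);U=(X-t)@R
    yel=(c[:,0]>150)&(c[:,1]>100)&(c[:,2]<60)&(abs(U[:,0])<.1)&(abs(U[:,1]+.09)<.06)&(U[:,2]>.07)&(U[:,2]<.15)
    Y=U[yel];print(n,"guard",len(Y),Y.min(0),Y.max(0))
    k=np.polyfit(Y[:,2],Y[:,1],1);print("y(z)",k, "angle",np.pi/2+np.arctan(k[0]) , np.polyval(k,[.056,.136]))
    a=(abs(U[:,0])<.1)&(U[:,1]>.12)&(U[:,1]<.25)&(U[:,2]>.1)&(U[:,2]<.32)
    Y=U[a];k=np.polyfit(Y[:,2],Y[:,1],1);print("cover",len(Y),k,np.pi/2+np.arctan(k[0]),Y.min(0),Y.max(0))
    # loose things heights
    rim=(abs(U[:,2]-.08)<.003)&(abs(U[:,0])<.13)&(abs(U[:,1])<.12);print("rim",U[rim].min(0),U[rim].max(0))
    print("unit px",proj(i if n=="top" else d[n][2],np.c_[M,[.08]*4]@R.T+t).round(1).tolist())
X,c,u,v=cloud(*d["top"]);U=(X-t)@R
m=(U[:,2]>.012)&(U[:,2]<.3)&(abs(U[:,0])<.3)&(U[:,1]<-.12)&(U[:,1]>-.35)
img=np.zeros(480*640,np.uint8);img[v[m]*640+u[m]]=1
n,l,st,ce=cv2.connectedComponentsWithStats(img.reshape(480,640))
for k in range(1,n):
    if st[k,4]>40:
        q=m&(l[v,u]==k);print("guard side",st[k],U[q].min(0).round(3),U[q].max(0).round(3))
E
```

```text
[0.55634782 0.02975832 0.32545579] 18.647242991829124 [-0.76940119  0.23856857  1.20203568 -1.09736744  0.82153603 -1.6509502
 -1.25417051  2.50974908]
scene guard 902 [-0.09371379 -0.10262386  0.07001844] [ 0.09805428 -0.09034647  0.13787533]
y(z) [-0.12299503 -0.08226067] angle 1.4484159393726501 [-0.08914839 -0.09898799]
cover 5788 [0.4992458  0.07403159] 2.0338403965971157 [-0.09998219  0.12618041  0.10007514] [0.09999896 0.22201608 0.2903904 ]
rim [-0.12337685 -0.10759275  0.07700074] [0.12602225 0.11987643 0.08298889]
unit px [[426.0, 278.9], [287.2, 272.4], [304.9, 201.1], [417.0, 204.9]]
top guard 683 [-0.09301728 -0.10293723  0.07002978] [ 0.09447005 -0.09046383  0.14205303]
y(z) [-0.12993854 -0.08162265] angle 1.4415817657923264 [-0.08889921 -0.09929429]
cover 6437 [0.49121065 0.07474109] 2.027387764617877 [-0.09994475  0.12378562  0.1002858 ] [0.09997832 0.22181149 0.29419941]
rim [-0.11811699 -0.10788694  0.07704449] [0.12665487 0.11991236 0.08299927]
unit px [[229.9, 217.7], [327.0, 191.9], [357.6, 296.7], [257.0, 324.7]]
guard side [ 385   90   44   72 2076] [ 0.148 -0.35   0.012] [ 0.3   -0.271  0.123]
guard side [311 113  18  26 260] [ 0.263 -0.163  0.014] [ 0.3   -0.12   0.084]
guard side [350 165  27  38 766] [ 0.092 -0.217  0.012] [ 0.144 -0.166  0.138]
guard side [ 392  197   45   90 1119] [-0.137 -0.297  0.014] [ 0.079 -0.251  0.049]
guard side [360 233  47  50 489] [-0.095 -0.236  0.012] [ 0.004 -0.152  0.044]
guard side [371 250  17  12  51] [-0.051 -0.208  0.012] [-0.027 -0.171  0.024]
```

Pose found: unit at (0.556, 0.030), yaw 18.6°. The guard is at about 1.69 rad and the cover at about 2.03. Plan: shut the fingers, rise, turn the tool about 51° so that tool y lies along unit x and tool z along unit -y, then go to the guard side.

>>> jog_arm(
  moves=[
    [[-0.03,0,0],[6,0,0]],
    [[-0.06,0,0],[12,0,0]],
    [[-0.09,0,0],[18,0,0]],
    [[-0.12,0,0],[24,0,0]],
    [[-0.15,0,0],[30,0,0]],
    [[-0.18,0,0],[36,0,0]],
    [[-0.2,0,0],[42,0,0]],
    [[-0.22,0,0],[48,0,0]],
    [[-0.22,0,0],[51,0,0]],
    [[-0.22,0,0],[51,0,0]],
  ],
  gripper=0,
)

```text
clock: 0.93
tcp_pos: [0.1916, 0.5156, 0.4388]
ee_rot: [[0.0, 0.948, 0.317], [0.0, 0.317, -0.948], [-1.0, 0.0, -0.0]]
force: [0.7, 1.4, -0.7]
grip_width: 0.0308
```

```bash
cat > w.py <<'E'
from rig import manip
import numpy as np,sys
from scipy.spatial.transform import Rotation as Ro
z=np.load("unit.npz");R,t=z["R"],z["t"]
o=manip.get_obs();p=o["tcp_pos"];T=o["ee_rot"]
D=np.c_[[0,0,-1],R[:,0],-R[:,1]]
print("t",o["clock"],"unit pos",((p-t)@R).round(4),"turn to des",Ro.from_matrix(T.T@D).as_rotvec(degrees=True).round(2),"F",(o["force"]@R).round(2),"w",round(o["grip_width"],4))
a=list(map(float,sys.argv[1:]))
for k in range(0,len(a),3): print("shift to",a[k:k+3],(T.T@(R@np.array(a[k:k+3])+t-p)).round(4))
E
python3 w.py 0 -.135 .3 0 -.135 .11
```

```text
t 0.9333 unit pos [-0.1903  0.577   0.4388] turn to des [-0.17 -0.01 -0.01] F [ 1.14  1.06 -0.73] w 0.0308
shift to [0.0, -0.135, 0.3] [0.1387 0.1924 0.7114]
shift to [0.0, -0.135, 0.11] [0.3287 0.1923 0.7115]
```

>>> jog_arm(
  moves=[
    [[0,0.01,0.037],[0,0,0]],
    [[0,0.02,0.074],[0,0,0]],
    [[0,0.03,0.111],[0,0,0]],
    [[0,0.04,0.148],[0,0,0]],
    [[0,0.05,0.185],[0,0,0]],
    [[0,0.06,0.222],[0,0,0]],
    [[0,0.07,0.259],[0,0,0]],
    [[0,0.08,0.296],[0,0,0]],
    [[0,0.09,0.333],[0,0,0]],
    [[0,0.1,0.37],[0,0,0]],
  ],
  gripper=0,
)

```text
clock: 1.77
tcp_pos: [0.4041, 0.1945, 0.438]
ee_rot: [[-0.001, 0.948, 0.319], [-0.0, 0.319, -0.948], [-1.0, -0.001, -0.0]]
force: [-0.0, 0.5, 0.4]
grip_width: 0.0002
```

```bash
python3 w.py 0 -.135 .3 0 -.135 .11
```

```text
t 1.7667 unit pos [-0.0916  0.2048  0.438 ] turn to des [-0.03 -0.01  0.06] F [0.13 0.52 0.43] w 0.0002
shift to [0.0, -0.135, 0.3] [0.1378 0.0919 0.3398]
shift to [0.0, -0.135, 0.11] [0.3278 0.0921 0.3398]
```

>>> jog_arm(
  moves=[
    [[0,0.01,0.037],[0,0,0]],
    [[0,0.02,0.074],[0,0,0]],
    [[0,0.03,0.111],[0,0,0]],
    [[0,0.04,0.148],[0,0,0]],
    [[0,0.05,0.185],[0,0,0]],
    [[0,0.06,0.222],[0,0,0]],
    [[0,0.07,0.259],[0,0,0]],
    [[0,0.08,0.296],[0,0,0]],
    [[0.01,0.09,0.326],[0,0,0]],
    [[0.03,0.092,0.345],[0,0,0]],
  ],
)

```text
clock: 2.6
tcp_pos: [0.6031, -0.1058, 0.4073]
ee_rot: [[-0.0, 0.947, 0.32], [-0.001, 0.32, -0.947], [-1.0, -0.0, 0.001]]
force: [-0.9, 0.3, -0.4]
grip_width: 0.0003
```

>>> jog_arm(
  moves=[
    [[0.03,0,0],[0,0,0]],
    [[0.06,0,0],[0,0,0]],
    [[0.09,0,0],[0,0,0]],
    [[0.12,0,0],[0,0,0]],
    [[0.15,0,0],[0,0,0]],
    [[0.18,0,0],[0,0,0]],
    [[0.2,0,0],[0,0,0]],
    [[0.2,0,0],[0,0,0]],
  ],
)

```text
clock: 3.27
tcp_pos: [0.6005, -0.1053, 0.202]
ee_rot: [[-0.009, 0.947, 0.322], [0.001, 0.322, -0.947], [-1.0, -0.008, -0.004]]
force: [-1.0, -0.2, -0.1]
grip_width: 0.0005
```

```bash
python3 w.py 0 -.135 .3 0 -.135 .11
```

```text
t 3.2667 unit pos [-0.0014 -0.142   0.202 ] turn to des [ 0.15 -0.24  0.44] F [-1.06  0.1  -0.11] w 0.0005
shift to [0.0, -0.135, 0.3] [-0.098   0.0006 -0.0074]
shift to [0.0, -0.135, 0.11] [ 0.092   0.0021 -0.0067]
```

>>> jog_arm(
  moves=[
    [[0.03,0,0],[0,0,0]],
    [[0.06,0,0],[0,0,0]],
    [[0.085,0,0],[0,0,0]],
    [[0.09,0,0],[0,0,0]],
    [[0.09,0,0],[0,0,0]],
  ],
)

```text
clock: 3.68
tcp_pos: [0.5993, -0.105, 0.1115]
ee_rot: [[-0.011, 0.946, 0.323], [0.002, 0.323, -0.946], [-1.0, -0.01, -0.005]]
force: [-0.7, 0.2, 0.7]
grip_width: 0.0005
```

```bash
cat > snap.py <<'E'
from rig import manip
import sys,cv2,numpy as np
for n in("scene","top"):
    p,z=manip.capture(n);c=p[80:350,180:560] if n=="scene" else p[130:370,120:440]
    cv2.imwrite(f"pics/{n}_{sys.argv[1]}.png",cv2.resize(c[:,:,::-1],None,fx=2,fy=2,interpolation=cv2.INTER_CUBIC))
E
python3 w.py ; python3 snap.py 1
```

```text
t 3.6833 unit pos [-0.0024 -0.1414  0.1115] turn to des [ 0.2  -0.31  0.55] F [-0.57  0.37  0.7 ] w 0.0005
```

View pics/scene_1.png

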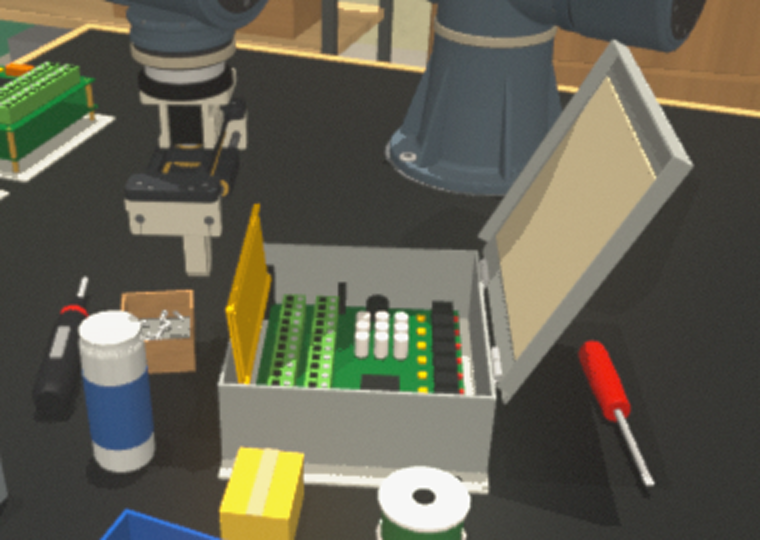

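The scene crop shows the shut fingertips at (198,260), just outside the upright guard at (248,300), clear of the screw box and the can. Next I'll fold the guard along its arc.

>>> jog_arm(
  moves=[
    [[-0.008,0.002,-0.018],[0,0,0.3]],
    [[-0.0095,0.002,-0.03],[0,0,0.5]],
    [[-0.0095,0.002,-0.0374],[0,0,0.5]],
    [[-0.009,0.002,-0.046],[0,0,0.5]],
    [[-0.0078,0.002,-0.055],[0,0,0.5]],
    [[-0.005,0.002,-0.064],[0,0,0.5]],
    [[-0.0005,0.002,-0.073],[0,0,0.5]],
    [[0.003,0.002,-0.0785],[0,0,0.5]],
    [[0.007,0.002,-0.0835],[0,0,0.5]],
    [[0.007,0.002,-0.0835],[0,0,0.5]],
  ],
)

```text
clock: 4.62
tcp_pos: [0.5747, -0.0247, 0.106]
ee_rot: [[-0.0, 0.946, 0.323], [0.004, 0.323, -0.946], [-1.0, 0.001, -0.004]]
force: [-0.4, -0.9, -0.5]
grip_width: 0.0004
```

```bash
python3 w.py 0 -.0493 .0948 0 -.0426 .0836 0 -.0383 .0714 0 -.0365 .0565; python3 snap.py 2
```

```text
t 4.6167 unit pos [-1.00e-04 -5.75e-02  1.06e-01] turn to des [ 0.22 -0.23 -0.06] F [-0.68 -0.72 -0.47] w 0.0004
shift to [0.0, -0.0493, 0.0948] [ 0.0112  0.0001 -0.0081]
shift to [0.0, -0.0426, 0.0836] [ 0.0224  0.0001 -0.0148]
shift to [0.0, -0.0383, 0.0714] [ 0.0346  0.0001 -0.0191]
shift to [0.0, -0.0365, 0.0565] [ 0.0495  0.0001 -0.0208]
```

View pics/scene_2.png

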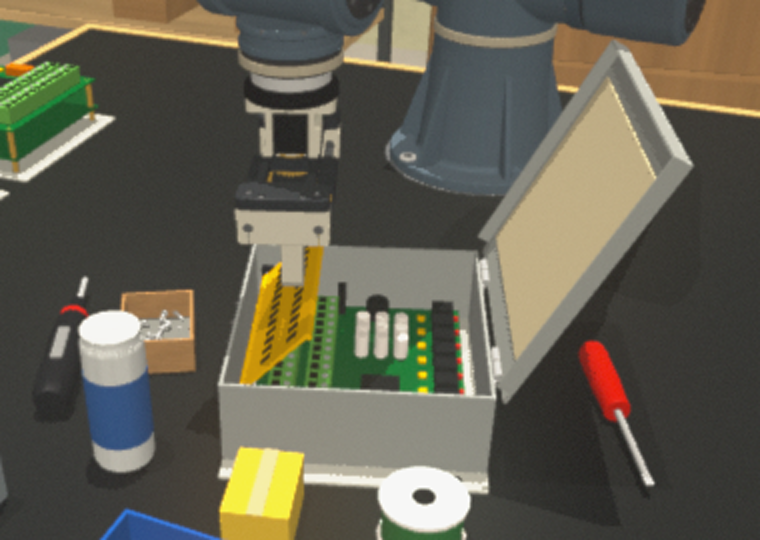

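The picture shows the guard (edge near (310,290)) folded partway, with the fingertip at (292,280) on its outer face. I'll keep going down.

>>> jog_arm(
  moves=[
    [[0.006,0,-0.0045],[0,0,0]],
    [[0.011,0,-0.008],[0,0,0]],
    [[0.017,0,-0.0115],[0,0,0]],
    [[0.0225,0,-0.015],[0,0,0]],
    [[0.0285,0,-0.017],[0,0,0]],
    [[0.0345,0,-0.019],[0,0,0]],
    [[0.0405,0,-0.02],[0,0,0]],
    [[0.0465,0,-0.021],[0,0,0]],
    [[0.049,0,-0.021],[0,0,0]],
    [[0.049,0,-0.021],[0,0,0]],
  ],
)

```text
clock: 5.55
tcp_pos: [0.5685, -0.0053, 0.0585]
ee_rot: [[0.0, 0.946, 0.323], [0.004, 0.323, -0.946], [-1.0, 0.002, -0.004]]
force: [-5.9, 1.4, 12.9]
grip_width: 0.0002
```

```bash
python3 w.py
```

```text
t 5.55 unit pos [ 0.0003 -0.0371  0.0585] turn to des [ 0.19 -0.22 -0.09] F [-5.11  3.17 12.86] w 0.0002
```

The tip is firmly on the rests (13 N at z = 58.5 mm). I'll hold briefly, then rise.

>>> jog_arm(
  moves=[
    [[0.001,0,0],[0,0,0]],
    [[0.001,0,0],[0,0,0]],
    [[0.001,0,0],[0,0,0]],
    [[0.001,0,0],[0,0,0]],
    [[-0.02,0,0],[0,0,0]],
    [[-0.05,0,0],[0,0,0]],
    [[-0.085,0,0],[0,0,0]],
    [[-0.12,0,0],[0,0,0]],
    [[-0.155,0,0],[0,0,0]],
    [[-0.19,0,0],[0,0,0]],
  ],
)

```text
clock: 6.38
tcp_pos: [0.5682, -0.0062, 0.25]
ee_rot: [[0.0, 0.946, 0.323], [0.004, 0.323, -0.946], [-1.0, 0.002, -0.004]]
force: [0.1, 0.6, -0.2]
grip_width: 0.0006
```

>>> jog_arm(
  moves=[
    [[-0.035,0,0],[0,0,0]],
    [[-0.07,0,0],[0,0,0]],
    [[-0.105,0,0],[0,0,0]],
    [[-0.14,0,0],[0,0,0]],
    [[-0.16,0,0],[0,0,0]],
    [[-0.17,0,0],[0,0,0]],
    [[-0.17,0,0],[0,0,0]],
  ],
)

```text
clock: 6.97
tcp_pos: [0.5686, -0.007, 0.4215]
ee_rot: [[0.003, 0.946, 0.323], [0.004, 0.323, -0.946], [-1.0, 0.004, -0.003]]
force: [0.5, -1.0, -0.4]
grip_width: 0.0005
```

```bash
python3 w.py 0 .29 .4; python3 snap.py 3; python3 - <<'E'
from rig import manip
from h import *
z=np.load("unit.npz");R,t=z["R"],z["t"]
for n in("scene","top"):
    p,zz=manip.capture(n);X,c,u,v=cloud(p,zz,manip.camera_info(n));U=(X-t)@R
    y=(c[:,0]>150)&(c[:,1]>100)&(c[:,2]<60)&(abs(U[:,0])<.09)&(U[:,1]>-.09)&(U[:,1]<-.016)&(U[:,2]>.03)&(U[:,2]<.15)
    k=np.polyfit(U[y,1],U[y,2],1) if y.sum()>20 else 0
    print(n,y.sum(),k,U[y,2].min(),U[y,2].max())
    a=(abs(U[:,0])<.1)&(U[:,1]>.12)&(U[:,1]<.25)&(U[:,2]>.1)&(U[:,2]<.3)
    k=np.polyfit(U[a,2],U[a,1],1);print("cover",np.pi/2+np.arctan(k[0]))
E
```

```text
t 6.9667 unit pos [-1.000e-04 -3.870e-02  4.215e-01] turn to des [ 0.18 -0.15 -0.24] F [ 0.14 -1.11 -0.42] w 0.0005
shift to [0.0, 0.29, 0.4] [ 0.0223  0.001  -0.3287]
scene 1917 [-0.00267692  0.05918324] 0.05654301700602931 0.06301437803485327
cover 2.0338277496600288
top 141 [-0.04345872  0.05676808] 0.05266111670330407 0.06737029277215562
cover 2.0261471833647215
```

View pics/scene_3.png

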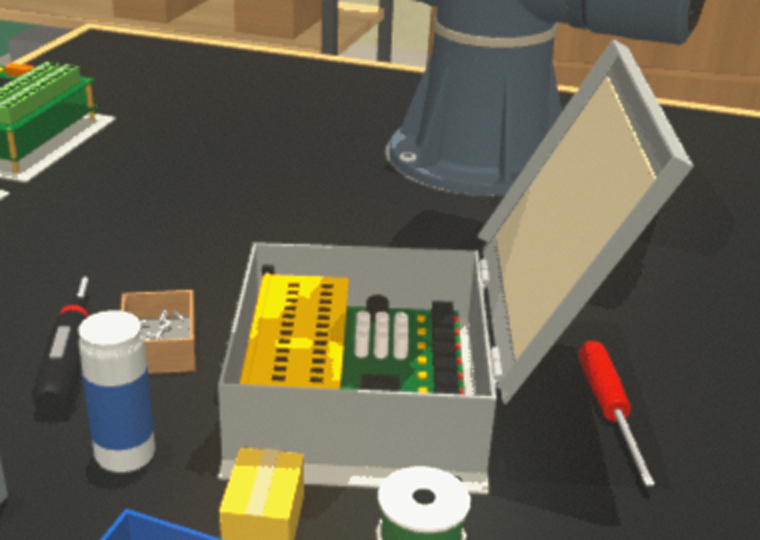

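The guard (yellow sheet, (295,330)) lies flat, with a fitted slope of about 0, and the cover is unchanged at 2.03 rad. Next I'll go over the cover to its outer side.

>>> jog_arm(
  moves=[
    [[0,0,-0.036],[0,0,0]],
    [[0,0,-0.072],[0,0,0]],
    [[0,0,-0.108],[0,0,0]],
    [[0,0,-0.144],[0,0,0]],
    [[0,0,-0.18],[0,0,0]],
    [[0,0,-0.216],[0,0,0]],
    [[0,0,-0.252],[0,0,0]],
    [[0,0,-0.288],[0,0,0]],
    [[0,0,-0.318],[0,0,0]],
    [[0.01,0,-0.335],[0,0,0]],
  ],
)

```text
clock: 8.0
tcp_pos: [0.4585, 0.313, 0.4096]
ee_rot: [[-0.003, 0.946, 0.325], [0.005, 0.325, -0.946], [-1.0, -0.001, -0.006]]
force: [0.2, -0.1, -0.3]
grip_width: 0.0002
```

>>> jog_arm(
  moves=[
    [[0.02,0,0],[0,0,0]],
    [[0.05,0,0],[0,0,0]],
    [[0.08,0,0],[0,0,0]],
    [[0.11,0,0],[0,0,0]],
    [[0.135,0,0],[0,0,0]],
    [[0.15,0,0],[0,0,0]],
    [[0.15,0,0],[0,0,0]],
  ],
)

```text
clock: 8.58
tcp_pos: [0.4563, 0.3127, 0.255]
ee_rot: [[-0.009, 0.946, 0.325], [0.001, 0.325, -0.946], [-1.0, -0.008, -0.004]]
force: [-0.0, 0.2, 0.5]
grip_width: 0.0001
```

```bash
cat > arc.py <<'E'
import sys,subprocess,numpy as np
a=[]
for th in map(float,sys.argv[1:]):
    r=.228 if th>1.57 else .195
    a+=["0","%.4f"%(.114-r*np.cos(th)+.004*np.sin(th)+.0075),"%.4f"%(.08+.195*np.sin(th)+.004*np.cos(th))]
print(subprocess.run([sys.executable,"w.py"]+a,capture_output=True,text=True).stdout)
E
python3 arc.py 2.03 1.95 1.85 1.75 1.65 1.55 1.45; python3 snap.py 4
```

```text
t 8.5833 unit pos [-0.0043  0.3001  0.255 ] turn to des [ 0.29 -0.25  0.48] F [0.07 0.23 0.49] w 0.0001
shift to [0.0, 0.2261, 0.253] [0.0017 0.004  0.074 ]
shift to [0.0, 0.2096, 0.2597] [-0.0051  0.0038  0.0905]
shift to [0.0, 0.1882, 0.2663] [-0.0118  0.0036  0.1119]
shift to [0.0, 0.1661, 0.2712] [-0.0168  0.0035  0.1339]
shift to [0.0, 0.1435, 0.2741] [-0.0198  0.0034  0.1565]
shift to [0.0, 0.1214, 0.275] [-0.0208  0.0032  0.1786]
shift to [0.0, 0.102, 0.2741] [-0.0199  0.0031  0.198 ]
```

View pics/scene_4.png

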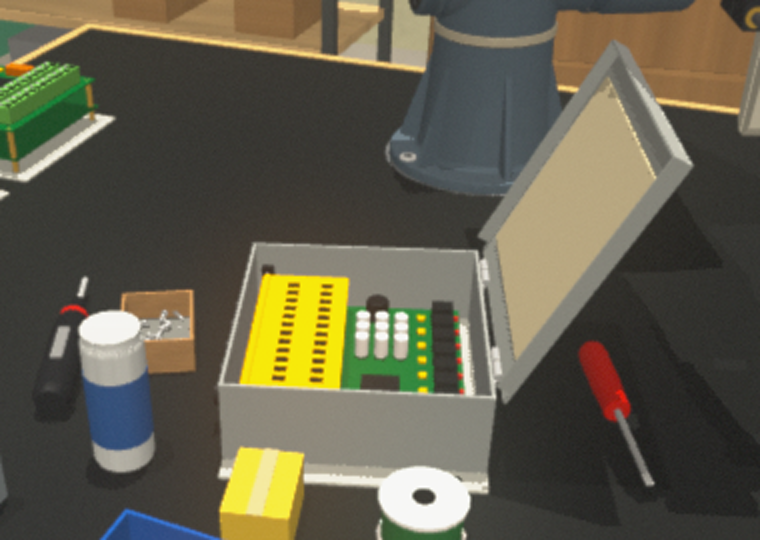

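The cover is unmoved and the fingertip is at the right edge of the crop (755,110), outside the cover. Next I'll approach and push slowly.

>>> jog_arm(
  moves=[
    [[0,0.004,0.03],[0,0,0.5]],
    [[0,0.004,0.055],[0,0,0.5]],
    [[0.0015,0.004,0.07],[0,0,0.5]],
    [[-0.001,0.004,0.08],[0,0,0.5]],
    [[-0.005,0.004,0.09],[0,0,0.5]],
    [[-0.0085,0.004,0.101],[0,0,0.5]],
    [[-0.012,0.004,0.112],[0,0,0.5]],
    [[-0.0145,0.004,0.123],[0,0,0.5]],
    [[-0.017,0.004,0.134],[0,0,0.5]],
    [[-0.017,0.004,0.134],[0,0,0.5]],
  ],
)

```text
clock: 9.52
tcp_pos: [0.506, 0.1872, 0.277]
ee_rot: [[0.006, 0.946, 0.324], [0.008, 0.324, -0.946], [-1.0, 0.008, -0.005]]
force: [0.1, -0.2, 0.7]
grip_width: 0.0002
```

```bash
python3 arc.py 1.75 1.65 1.55 1.45 1.35 1.25 1.15 ; python3 snap.py 5
```

```text
t 9.5167 unit pos [0.0027 0.1653 0.277 ] turn to des [ 0.24 -0.3  -0.48] F [-0.02 -0.22  0.66] w 0.0002
shift to [0.0, 0.1661, 0.2712] [ 0.0058 -0.0027 -0.0008]
shift to [0.0, 0.1435, 0.2741] [ 0.0028 -0.0028  0.0218]
shift to [0.0, 0.1214, 0.275] [ 0.0017 -0.0029  0.0439]
shift to [0.0, 0.102, 0.2741] [ 0.0025 -0.003   0.0633]
shift to [0.0, 0.0827, 0.2711] [ 0.0054 -0.0031  0.0826]
shift to [0.0, 0.0638, 0.2663] [ 0.0101 -0.0032  0.1015]
shift to [0.0, 0.0455, 0.2596] [ 0.0167 -0.0033  0.1199]
```

View pics/scene_5.png

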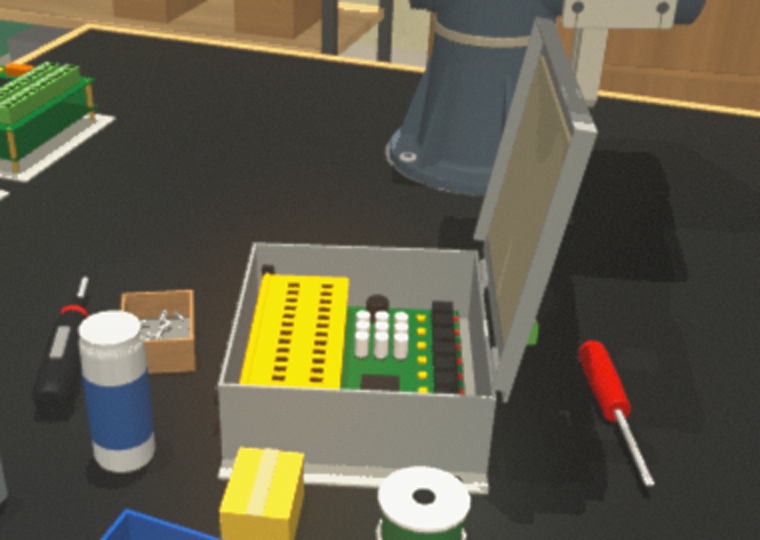

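The cover is now near upright, at about 1.75 rad, with the finger at (590,65) behind it and the edge below the gripper body. Continuing.

>>> jog_arm(
  moves=[
    [[0.004,-0.002,0.01],[0,0,-0.4]],
    [[0.003,-0.003,0.021],[0,0,-0.4]],
    [[0.002,-0.003,0.032],[0,0,-0.4]],
    [[0.0017,-0.003,0.044],[0,0,-0.4]],
    [[0.002,-0.003,0.0535],[0,0,-0.4]],
    [[0.0025,-0.003,0.0633],[0,0,-0.4]],
    [[0.004,-0.003,0.073],[0,0,-0.4]],
    [[0.0054,-0.003,0.0826],[0,0,-0.4]],
    [[0.0075,-0.003,0.092],[0,0,-0.4]],
    [[0.01,-0.003,0.1015],[0,0,-0.4]],
  ],
)

```text
clock: 10.45
tcp_pos: [0.5358, 0.0901, 0.2651]
ee_rot: [[-0.002, 0.946, 0.324], [0.005, 0.324, -0.946], [-1.0, 0.0, -0.005]]
force: [-2.5, 3.1, -1.0]
grip_width: 0.0006
```

```bash
python3 arc.py 1.25 1.2 1.15 1.1 1.05 1 .95 .9 .85 .8; python3 snap.py 6
```

```text
t 10.45 unit pos [-2.000e-04  6.380e-02  2.651e-01] turn to des [ 0.26 -0.29 -0.  ] F [-1.42  3.76 -0.95] w 0.0006
shift to [0.0, 0.0638, 0.2663] [-0.0012  0.0002 -0.    ]
shift to [0.0, 0.0546, 0.2632] [0.0019 0.0001 0.0092]
shift to [0.0, 0.0455, 0.2596] [0.0054 0.0001 0.0183]
shift to [0.0, 0.0366, 0.2556] [0.0094 0.     0.0272]
shift to [0.0, 0.0279, 0.2511] [0.0138 0.     0.0359]
shift to [0.0, 0.0195, 0.2462] [ 0.0187 -0.      0.0444]
shift to [0.0, 0.0113, 0.2409] [ 0.024  -0.0001  0.0526]
shift to [0.0, 0.0034, 0.2352] [ 0.0296 -0.0001  0.0605]
shift to [0.0, -0.0042, 0.2291] [ 0.0357 -0.0001  0.0681]
shift to [0.0, -0.0115, 0.2227] [ 0.042  -0.0002  0.0755]
```

View pics/scene_6.png

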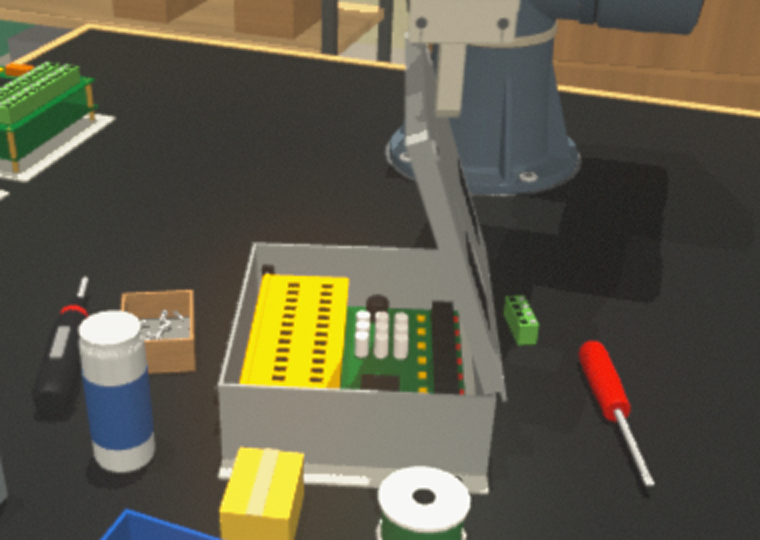

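The cover is past upright, at about 1.25 rad, with the finger at (450,80) on its outer face and a force of about 4 N. Continuing along the arc.

>>> jog_arm(
  moves=[
    [[0.002,0,0.009],[0,0,0]],
    [[0.0055,0,0.018],[0,0,0]],
    [[0.0095,0,0.027],[0,0,0]],
    [[0.014,0,0.036],[0,0,0]],
    [[0.0187,0,0.0445],[0,0,0]],
    [[0.024,0,0.0525],[0,0,0]],
    [[0.0296,0,0.0605],[0,0,0]],
    [[0.0357,0,0.068],[0,0,0]],
    [[0.042,0,0.0755],[0,0,0]],
    [[0.042,0,0.0755],[0,0,0]],
  ],
)

```text
clock: 11.38
tcp_pos: [0.5605, 0.0167, 0.2213]
ee_rot: [[-0.002, 0.947, 0.322], [0.003, 0.322, -0.947], [-1.0, -0.001, -0.004]]
force: [-0.1, -0.3, -0.5]
grip_width: 0.0004
```

```bash
python3 arc.py .75 .7 .65 .6 .55 .5 .45 .4 .35 .3; python3 snap.py 7
```

```text
t 11.3833 unit pos [-2.000e-04 -1.370e-02  2.213e-01] turn to des [ 0.15 -0.21  0.08] F [-0.19 -0.21 -0.47] w 0.0004
shift to [0.0, -0.0185, 0.2158] [0.0055 0.0002 0.0048]
shift to [0.0, -0.0251, 0.2087] [0.0125 0.0002 0.0114]
shift to [0.0, -0.0313, 0.2012] [0.02   0.0002 0.0177]
shift to [0.0, -0.0372, 0.1934] [0.0278 0.0002 0.0236]
shift to [0.0, -0.0427, 0.1853] [0.0359 0.0002 0.0291]
shift to [0.0, -0.0477, 0.177] [0.0442 0.0002 0.0342]
shift to [0.0, -0.0523, 0.1684] [0.0527 0.0002 0.0388]
shift to [0.0, -0.0565, 0.1596] [0.0615 0.0002 0.043 ]
shift to [0.0, -0.0603, 0.1506] [0.0705 0.0002 0.0469]
shift to [0.0, -0.0636, 0.1414] [0.0797 0.0002 0.0502]
```

View pics/scene_7.png

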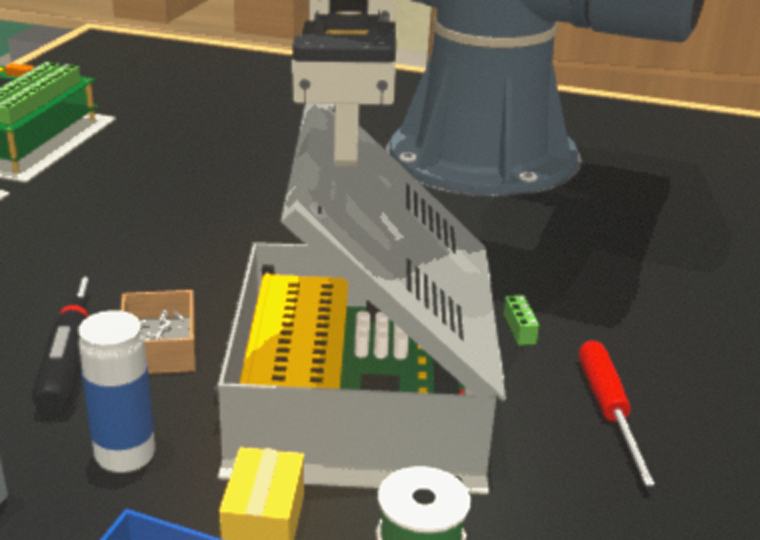

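The cover is at about 0.8 rad and following smoothly, with the fingertip at (345,160) on its upper face. Continuing.

>>> jog_arm(
  moves=[
    [[0.0055,0,0.005],[0,0,0]],
    [[0.0125,0,0.0114],[0,0,0]],
    [[0.02,0,0.0177],[0,0,0]],
    [[0.028,0,0.0236],[0,0,0]],
    [[0.036,0,0.029],[0,0,0]],
    [[0.044,0,0.034],[0,0,0]],
    [[0.0527,0,0.0388],[0,0,0]],
    [[0.0615,0,0.043],[0,0,0]],
    [[0.07,0,0.047],[0,0,0]],
    [[0.079,0,0.05],[0,0,0]],
  ],
)

```text
clock: 12.32
tcp_pos: [0.5767, -0.0298, 0.1424]
ee_rot: [[-0.001, 0.947, 0.322], [0.003, 0.322, -0.947], [-1.0, -0.0, -0.004]]
force: [0.7, -0.2, 2.0]
grip_width: 0.0004
```

```bash
python3 arc.py .3 .25 .2 .15 .1 .05 0; python3 snap.py 8
```

```text
t 12.3167 unit pos [ 0.0002 -0.0629  0.1424] turn to des [ 0.16 -0.21  0.02] F [ 0.63 -0.41  2.02] w 0.0004
shift to [0.0, -0.0636, 0.1414] [ 0.001  -0.0002  0.0007]
shift to [0.0, -0.0664, 0.1321] [ 0.0102 -0.0002  0.0035]
shift to [0.0, -0.0688, 0.1227] [ 0.0196 -0.0002  0.006 ]
shift to [0.0, -0.0707, 0.1131] [ 0.0292 -0.0002  0.0079]
shift to [0.0, -0.0721, 0.1034] [ 0.0389 -0.0002  0.0093]
shift to [0.0, -0.0731, 0.0937] [ 0.0486 -0.0002  0.0104]
shift to [0.0, -0.0735, 0.084] [ 0.0583 -0.0002  0.0108]
```

View pics/scene_8.png

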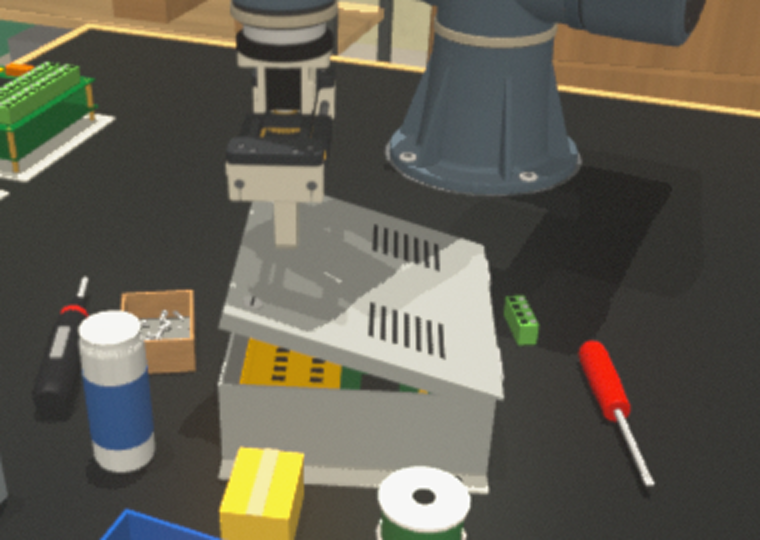

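The cover is at about 0.3 rad and the fingertip at (287,243). I'll ease it down slowly, then press.

>>> jog_arm(
  moves=[
    [[0.005,0,0.002],[0,0,0]],
    [[0.01,0,0.0035],[0,0,0]],
    [[0.015,0,0.005],[0,0,0]],
    [[0.02,0,0.006],[0,0,0]],
    [[0.025,0,0.007],[0,0,0]],
    [[0.029,0,0.008],[0,0,0]],
    [[0.033,0,0.0085],[0,0,0]],
    [[0.037,0,0.009],[0,0,0]],
    [[0.041,0,0.0095],[0,0,0]],
    [[0.044,0,0.01],[0,0,0]],
  ],
)

```text
clock: 13.25
tcp_pos: [0.5787, -0.039, 0.0969]
ee_rot: [[-0.005, 0.947, 0.322], [0.004, 0.322, -0.947], [-1.0, -0.003, -0.005]]
force: [-0.5, 1.7, 1.0]
grip_width: 0.0001
```

>>> jog_arm(
  moves=[
    [[0.003,0,0],[0,0,0]],
    [[0.006,0,0],[0,0,0]],
    [[0.009,0,0],[0,0,0]],
    [[0.011,0,0],[0,0,0]],
    [[0.013,0,0],[0,0,0]],
    [[0.014,0,0],[0,0,0]],
    [[0.015,0,0],[0,0,0]],
    [[0.015,0,0],[0,0,0]],
  ],
)

```text
clock: 13.92
tcp_pos: [0.5788, -0.0391, 0.084]
ee_rot: [[-0.004, 0.947, 0.322], [0.003, 0.322, -0.947], [-1.0, -0.003, -0.004]]
force: [-8.2, -0.3, 24.4]
grip_width: 0.0004
```

```bash
python3 arc.py 0
```

```text
t 13.9167 unit pos [-0.0007 -0.0724  0.084 ] turn to des [ 0.15 -0.25  0.16] F [-7.87  2.35 24.36] w 0.0004
shift to [0.0, -0.0735, 0.084] [-0.      0.0007  0.0011]
```

The cover is home, at z = 84 mm with 24 N. I'll hold, then back off.

>>> jog_arm(
  moves=[
    [[0.001,0,0],[0,0,0]],
    [[0.001,0,0],[0,0,0]],
    [[0.001,0,0],[0,0,0]],
    [[0.001,0,0],[0,0,0]],
    [[-0.01,0,0],[0,0,0]],
    [[-0.04,0,0],[0,0,0]],
    [[-0.075,0,0],[0,0,0]],
    [[-0.11,0,0],[0,0,0]],
    [[-0.145,0,0],[0,0,0]],
    [[-0.18,0,0],[0,0,0]],
  ],
)

```text
clock: 14.75
tcp_pos: [0.5791, -0.0395, 0.266]
ee_rot: [[-0.004, 0.947, 0.322], [0.003, 0.322, -0.947], [-1.0, -0.003, -0.005]]
force: [-0.3, 0.1, -0.1]
grip_width: 0.0001
```

>>> jog_arm(
  moves=[
    [[-0.035,0,0],[0,0,0]],
    [[-0.07,0,0],[0,0,0]],
    [[-0.1,0,0],[0,0,0]],
    [[-0.11,0,0],[0,0,0]],
    [[-0.11,0,0],[0,0,0]],
  ],
)

```text
clock: 15.17
tcp_pos: [0.58, -0.0399, 0.3786]
ee_rot: [[0.0, 0.947, 0.322], [0.003, 0.322, -0.947], [-1.0, 0.001, -0.003]]
force: [0.3, 0.1, -0.2]
grip_width: 0.0006
```

```bash
python3 w.py; python3 snap.py 9; python3 - <<'E'
from rig import manip
from h import *
z=np.load("unit.npz");R,t=z["R"],z["t"]
for n in("scene","top"):
    p,zz=manip.capture(n);X,c,u,v=cloud(p,zz,manip.camera_info(n));U=(X-t)@R
    a=(abs(U[:,0])<.1)&(abs(U[:,1])<.1)&(U[:,2]>.06)&(U[:,2]<.13)
    k=np.polyfit(U[a,1],U[a,2],1);print(n,a.sum(),"cover angle",-k[0],"edge z",np.polyval(k,-.114))
E
```

```text
t 15.1667 unit pos [ 2.000e-04 -7.350e-02  3.786e-01] turn to des [ 0.17 -0.16 -0.06] F [ 0.29 -0.04 -0.23] w 0.0006
scene 6836 cover angle -7.845172072728632e-05 edge z 0.08481832183248567
top 1065 cover angle 0.0008449821657101752 edge z 0.08555447171167749
```

View pics/scene_9.png

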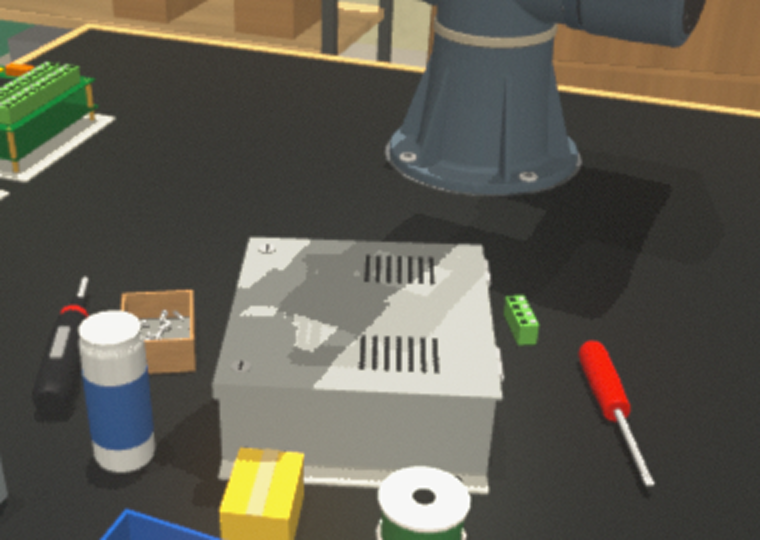

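View pics/top_9.png

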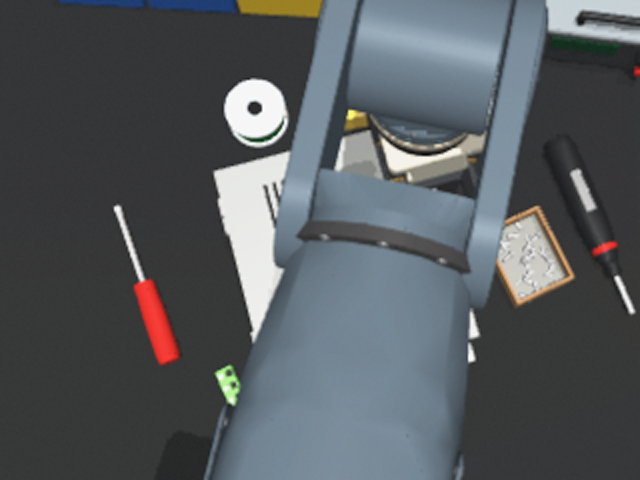

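The cover lies flat (scene crop (355,320)) and the loose things are where they were. The arm is clear, so I'll hand in.

```bash
python3 -c "
from rig import manip
print(manip.finish_job())"
```

```text
the job is handed in; nothing more can be done
None
```

The control unit is closed, and I handed the job in at about 15 s of the 58 s allowed. I pushed the guard flat with the shut fingertips first. Then I pushed the cover over from its outer side along its arc, at roughly 0.5 rad/s and slower near the end, and pressed it home.

**Guard:** before I moved the cover, the scene camera fitted the guard flat, with a slope of about -0.003. The top camera gave a slope of -0.04 from only 141 points, so that fit is weak; both are within the 0.08 rad limit. The cover was still at 2.03 rad then.

**Cover:** after I backed off, both cameras fitted it within 0.001 rad of shut, with the edge at about 85 mm (84 mm nominal). It met its stop with about 24 N on the fingertip.

**Surroundings:** the tool was about 0.29 m above the unit and touching nothing. In the pictures the loose things look unmoved, though I did not measure their positions again. In the last top view the arm hid part of the unit and the can, so for those I relied on the scene view.

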